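Refit the lever on a louvred shutter's control and shut the louvres

ROBOT

A 6-joint arm with a two-finger parallel gripper is mounted at the origin on the work surface. World frame = base frame: x ahead of the robot, y to its left, z up, the work surface at z = 0. Lengths are in m, angles in rad, forces in N, time in s.
With the tool pointing down it reaches from about 0.325 to 0.925 m from the base axis. Payload 3.1 kg.
Tool frame: the origin (TCP) lies at the centre of the arm's flange, where the gripper is bolted on; the fingertips stand 173 mm ahead of it and the grasp point (between the pads) lies 155 mm ahead of it; z points along the fingers, y is the line along which they close (so a half turn about z gives the same grasp; the last joint's range is limited). The gripper opens to 85 mm and grips with 20 to 120 N. Pads are 22 mm wide; open, the fingers measure 114 mm over their backs; the gripper's body (76 mm by 85 mm) begins 54 mm behind the grasp point. The pads swing forward as they close: fully open they stand 13 mm farther back than shut.
Start: joints at [-1.394, 0.217, 1.613, -0, 1.311, -0.112], TCP at [0.178, -0.599, 0.405] pointing down, gripper open.
Joint ranges: [-2.75, 2.75], [-0.78, 2.1], [0.31, 2.55], [-1.13, 4.27], [0.13, 2.63], [-2.58, 2.58]. Speed limits (rad/s): [2.79, 2.79, 3.14, 3.14, 3.14, 3.14].

INTERFACE

Orientations are given as [roll, pitch, yaw] about the fixed x, y, z axes, in that order (R = Rz(yaw) Ry(pitch) Rx(roll)).
In Python, from plant import manip gives the robot as it stands. The module is installed in compiled form; this text tells all that it offers.
- The arm moves only by the tool servo_tool, never from a script. Its argument "commands" is a list of rows, each a list of 7 numbers: the turn, a rotation vector about the tool's x, y, z in units of 180 degrees (1.0 is 180 degrees), then the shift along the tool's x, y, z in units of 15 cm (1.0 is 15 cm), then the closure in counts, from 0 (fully open) to 255 (shut). In form: [[rx, ry, rz, dx, dy, dz, gripper], ...]. A call has 1 to 20 rows; each row is the pose to reach, as a shift and turn from the pose commanded when the call began, along the tool's axes at that moment, turning the shorter way round; what a row does not reach only later rows make up. A row lasts 1/10 s, in which the tool goes at most 50 mm and 8.59 degrees, less where a joint would pass 70% of its speed; a pose out of reach is approached as far as the arm can. A call with a number of a shift or a turn outside -1 to 1 is refused whole. A call with a gripper value outside its range is refused whole. The fingers move at their own pace and stop on an object; "grip_force" is the grip in N (left out, the last holds). Time passes only in rows, so rows that repeat a pose let the fingers close. It gives the time, the measured TCP pose, the force, the opening and the grip force at its end, in the units of the state.
- manip.state(): the state, without advancing time (a new reading comes with each control period).
- manip.capture(name): name is "side" or "top"; returns a dict with "image" (400x640x3 uint8, blue, green, red), "z_map" (400x640 float32, m along the optical axis (not along the pixel's ray), 0 where there is no reading), "mtx" (3x3 intrinsics, pixels), "R" (3x3) and "t" (3): a world point X has camera coordinates R X + t. Camera axes: x right, y down, z forward; pixel columns grow to the right and rows downward; lengths in m; the calibration is good to about 2 mm. A picture is of the moment at which its call begins.
- manip.close_job(): hands the job in; it is judged then, once.
The state is a dict: "clock": time; "joint_pos": joint angles; "qvel": joint speeds; "joint_efforts": joint torques, N m; "ee_pos": TCP position; "ee_rot": TCP orientation; "contact_force": force on the tool from outside, world axes, zero at the start; "moment": the same for the moment, N m; "finger_gap": opening from 0.0 (shut) to 1.0 (fully open); "finger_force": force on a finger pad.
Only numpy, scipy, OpenCV 4.12 (cv2) and the standard library are available. Lean on these libraries where they do the work, as an engineer would, in place of code of your own. Each camera call takes 0.05 s, during which the arm holds its last target. There are 200 camera calls.

TASK

Give the varnished shutter its louvre lever back: pick up the loose lever handle from the bench, turn it until its D-shaped bore lines up with the D-shaped spindle on the shutter's near stile, and seat it fully home. Then turn the lever clockwise all the way to the stop, so that the louvres are fully shut, and let go with the handle still fully home. Keep the robot off the freshly varnished louvres, and leave the tape, sanding block, screwdriver and screw tray where they are.

Things in the scene. Friction and masses are not known exactly. Their poses are not given: they have to be found in the camera images.
- hub_centre (a point): centre of the loose lever handle's hub, on the bore's axis, 18 mm above its underside; z up along the bore, x towards the lever. Satin aluminium hub 36 mm tall, 32 mm wide between flat cheeks at y = +-16 mm (grasp these from above); rounded back at x = -16. Starts standing on its hub on the bench, bore upright; 130 to 200 g, hub end heavier, so it stands by itself.
- bore_mouth (a point): centre of the hub's underside (same axes as hub_centre), the mouth of the bore that passes right through the hub: a D of 19.6 mm diameter with its flat on the lever's side (+x), 4.2 mm from the axis; the mouth is widened by 1.5 mm.
- lever_end (a point): the lever's outer end, 80 mm from the bore's axis along +x (the lever ends at 92 mm). Black bar 14 mm wide and 12 mm thick, its underside 21 mm above the hub's underside.
- spindle_tip (a point): centre of the top end of the bare steel D spindle, upright (z up), 18 mm diameter, 24 mm tall, 2 mm chamfer; its flat faces this frame's +x (turns with it), 3.5 mm from the axis. When the handle's +x points as this +x does (within 0.1 rad) the hub drops over it; home, the hub's centre is 6 mm below this point. Turned otherwise it stays up on the spindle's end, 18 mm above, or jams.
- collar (a point): centre of the top of the dark round collar (35 mm across) at the spindle's foot; the hub's underside rests here when fully home. It is 20 mm above the stile's face, on a grey control case 46 mm across the stile, 92 mm along it and 16 mm high. Seated, the handle has up to 0.25 rad of play on the spindle either way. Axes as the shutter's.
- louvre_control (a joint): the spindle's turn, rad; grows clockwise seen from above. 0: louvres fully open, flat facing straight across the louvres; 1.57: firm stop, louvres fully shut, flat facing along the stile, to the right seen from the robot. Starts from 0 to 0.4, needs about 0.08 Nm and stays where it is left.
- louvres: the 14 brown varnished louvres, linked to the spindle; origin mid-length at their ends by the near stile, mid-thickness; x across the shutter, away from the robot, y along it. The shutter, 920 (y) by 400 mm (x), lies fixed on bearers, upper face 70 mm above the bench; spindle at x = -31, y = 0 mm in its 62 mm near stile. Louvres fill x 0 to 276, y +-380 mm; open, they rise 10 mm above the frame.
- tape_roll: roll of yellow masking tape, 100 mm across, 25 mm high, lying flat on the bench before the shutter; origin under its centre; leave it
- sanding_block: cork sanding block with a red underside, 66 x 106 x 29 mm, long side along its y, on the bench before the shutter; origin under its centre; leave it
- screwdriver: screwdriver with an orange handle, about 200 mm long, lying on the bench at the right; leave it
- screw_tray: small open green tray of brass screws, 100 x 130 x 28 mm, on the bench to the left; origin under its centre; leave it
Things that resemble listed ones, but are neither listed nor needed, are in the scene too. What is shaped like the part that bears hub_centre but turquoise is not meant.

How it is judged:
On the way, in this order (a step that is already met when the one before it is completed fails the run):
1. the lever handle is fully home on the spindle, flats lined up, with the louvres not yet shut (horizontal distance between hub_centre and spindle_tip below 0.003 m and z of hub_centre in the frame of spindle_tip below -0.003 m and angle between hub_centre's own z axis and vertical below 0.1 rad and value of joint louvre_control below 0.9 rad), for 0.2 s.
2. the lever, still home, has turned the spindle to its stop and the louvres are shut (z of hub_centre in the frame of spindle_tip below -0.002 m and value of joint louvre_control above 1.47 rad), for 0.2 s.
At the end, for the whole second after the job is handed in: the hub is on the spindle, its axis within 3 mm of the spindle's, upright within 0.1 rad and down on the collar within 3 mm (hub centre at least 3 mm below the spindle's end); the spindle is turned to at least 1.47 rad (stop at 1.57), louvres shut; the handle is released (horizontal distance between hub_centre and spindle_tip below 0.003 m and z of hub_centre in the frame of spindle_tip below -0.003 m and angle between hub_centre's own z axis and vertical below 0.1 rad and value of joint louvre_control above 1.47 rad); the robot touches nothing.
It fails at once if the robot touches the louvres (contact force between any of the fingers, the arm and louvres above 1 N).
It fails at once if the tape roll, sanding block, screwdriver or screw tray is moved by more than 3 cm (distance of any of tape_roll, sanding_block, screwdriver, screw_tray from where it was at the start of the episode above 0.03 m).
It also fails if it takes over 53 s, if anything falls off the work surface, if the arm or the gripper's body presses on something with over 40 N, if the wrist force passes 120 N, or if a joint passes its speed limit or range.

## Working session

There is one attempt and no reset: what is moved stays moved. The work goes in short steps, Python scripts to look and compute and a tool call to move; the robot and the scene stay as the last step left them, time stands still between calls to the robot, and variables do not carry over. Pictures are saved under pics/ and viewed, at most 10 in all, crops included, and the job is handed in when it is done.

Besides the shell and the picture viewer there is one more tool, called after ">>>" as name(argument=value, ...), one argument or row to a line, values as JSON. servo_tool: Moves the arm, as the interface text tells. Shifts and turns lie within -1 to 1; 1 stands for 15 cm of shift or 180 degrees of turn. Its arguments: {"type":"object","properties":{"commands":{"type":"array"},"grip_force":{"type":"number"}},"required":["commands"]}

```bash
mkdir -p pics; python3 - <<'E'
from plant import manip
import cv2,numpy as np,pickle
for n in("top","side"):
    c=manip.capture(n); cv2.imwrite(f"pics/{n}0.png",c["image"]); pickle.dump(c,open(n+"0.pkl","wb"))
    print(n,c["mtx"].round(1).tolist(),c["R"].round(3).tolist(),c["t"].round(3).tolist())
print(manip.state())
E
```

```text
top [[443.8, 0.0, 319.9], [0.0, 443.8, 196.0], [0.0, 0.0, 1.0]] [[-0.0, -1.0, -0.011], [-0.985, 0.002, -0.173], [0.173, 0.011, -0.985]] [0.033, 0.523, 1.197]
side [[486.5, 0.0, 315.9], [0.0, 486.5, 202.3], [0.0, 0.0, 1.0]] [[-0.998, -0.061, -0.005], [-0.025, 0.491, -0.871], [0.056, -0.869, -0.492]] [0.506, 0.089, 1.299]
{'clock': 0.1, 'joint_pos': array([-1.39417881e+00,  2.17746152e-01,  1.61478448e+00, -6.35205618e-06,
        1.31132706e+00, -1.12232349e-01]), 'qvel': array([ 1.66294490e-03, -3.15980064e-03, -3.57504365e-03, -8.03346279e-04,
        3.04265637e-04, -7.68923293e-05]), 'joint_efforts': array([-9.44207859e-04, -3.98077834e+01, -3.04968703e+01, -2.10289932e-04,
        4.20894648e-03,  4.90185045e-06]), 'ee_pos': array([ 0.17796894, -0.59875222,  0.40345095]), 'ee_rot': array([-3.13934118e+00, -2.47579693e-04,  2.88851219e-01]), 'contact_force': array([-1.11389847,  0.27223384,  0.29306421]), 'moment': array([ 0.00312172, -0.00064709,  0.01727623]), 'finger_force': 0.0, 'finger_gap': 0.9940176505249321}
```

View pics/top0.png

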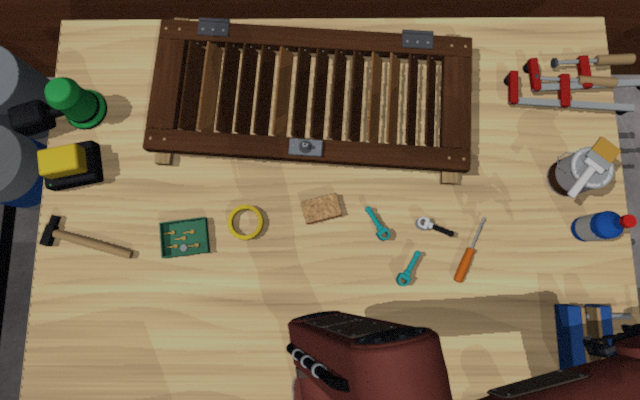

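View pics/side0.png

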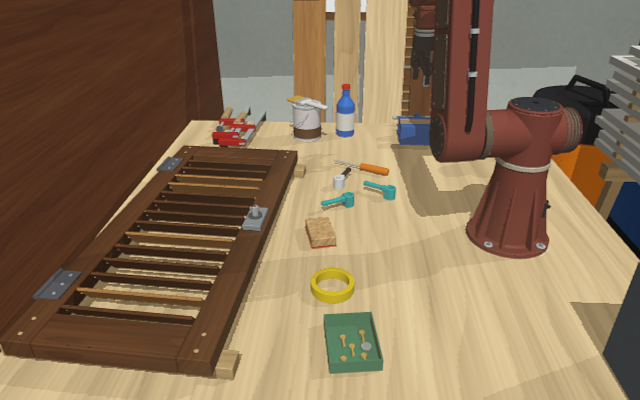

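The top view shows the spindle on its grey case at about (305,147). Three things could be the handle: turquoise at (378,222), turquoise at (408,270), and an aluminium hub with a black lever at (425,225)→(455,234). I choose the third, since turquoise is excluded. In the side view the hub is at about (340,183) and the spindle at (255,213).

```bash
cat > h.py <<'E'
import numpy as np,cv2,pickle
def ray(c,uv,z):
    """pixels -> world points on plane z"""
    uv=np.atleast_2d(uv).astype(float); d=np.c_[uv,np.ones(len(uv))]@np.linalg.inv(c["mtx"]).T@c["R"]
    o=-c["R"].T@c["t"]; return o+d*((z-o[2])/d[:,2])[:,None]
def proj(c,X):
    p=(np.atleast_2d(X)@c["R"].T+c["t"])@c["mtx"].T; return p[:,:2]/p[:,2:]
def crop(c,u,v,w,h,s): return cv2.resize(c["image"][v:v+h,u:u+w],None,fx=s,fy=s,interpolation=cv2.INTER_CUBIC)
def world(c):
    v,u=np.mgrid[:400,:640]; z=c["z_map"]
    P=np.stack([u*z,v*z,z],-1)@np.linalg.inv(c["mtx"]).T
    return (P-c["t"])@c["R"]
E
python3 - <<'E'
from h import *
t=pickle.load(open("top0.pkl","rb"));s=pickle.load(open("side0.pkl","rb"))
a=np.vstack([np.hstack([crop(t,280,127,50,37,8),crop(t,410,207,50,37,8)]),np.hstack([crop(s,232,196,50,37,8),crop(s,322,160,50,37,8)])])
cv2.imwrite("pics/m.png",a)
for n,c in(("top",t),("side",s)):
    hsv=cv2.cvtColor(c["image"],cv2.COLOR_BGR2HSV); W=world(c)
    # hub & lever by depth above bench
    roi=np.zeros((400,640),bool)
    if n=="top": roi[207:245,410:462]=1
    else: roi[160:195,325:358]=1
    m=roi&(W[...,2]>.026)&(W[...,2]<.06)
    hub=m&(hsv[...,2]>110)&(hsv[...,1]<70); lev=m&(hsv[...,2]<80)
    for k,q in(("hub",hub),("lev",lev)):
        v,u=np.nonzero(q)
        if len(u): print(n,k,len(u),(u.mean().round(1),v.mean().round(1)),W[q].mean(0).round(4),W[q].min(0).round(3),W[q].max(0).round(3))
    roi[:]=0
    if n=="top": roi[132:160,280:330]=1
    else: roi[196:235,232:282]=1
    q=roi&(W[...,2]>.106); v,u=np.nonzero(q); print(n,"spindle",len(u),W[q].mean(0).round(4),W[q][:,2].max())
    q=roi&(W[...,2]>.08)&(W[...,2]<.1)&(hsv[...,1]<70); print("case",q.sum(),W[q].mean(0).round(4))
    r=cv2.minAreaRect(ray(c,np.argwhere(q)[:,::-1],.086)[:,:2].astype(np.float32)); print(r)
E
```

```text
top hub 131 (np.float64(424.6), np.float64(223.5)) [ 0.4469 -0.2593  0.0341] [ 0.431 -0.281  0.026] [ 0.465 -0.237  0.04 ]
top lev 91 (np.float64(442.9), np.float64(230.3)) [ 0.4279 -0.3098  0.0321] [ 0.414 -0.338  0.027] [ 0.442 -0.28   0.039]
top spindle 34 [0.5909 0.0649 0.3169] 1.2699136460579246
case 498 [0.6526 0.0738 0.0864]
((0.6527148485183716, 0.07412057369947433), (0.09134211391210556, 0.04668204113841057), 86.07431030273438)
side hub 89 (np.float64(338.9), np.float64(178.6)) [ 0.4502 -0.2505  0.0336] [ 0.413 -0.29   0.026] [ 0.469 -0.141  0.039]
side lev 26 (np.float64(346.7), np.float64(170.7)) [ 0.426  -0.3134  0.0315] [ 0.415 -0.338  0.027] [ 0.438 -0.289  0.036]
side spindle 38 [0.6148 0.2691 0.2234] 0.7193377332813403
case 347 [0.6553 0.0862 0.0868]
((0.6555671691894531, 0.07946442067623138), (0.10022607445716858, 0.04745049402117729), 85.9057846069336)
```

View pics/m.png

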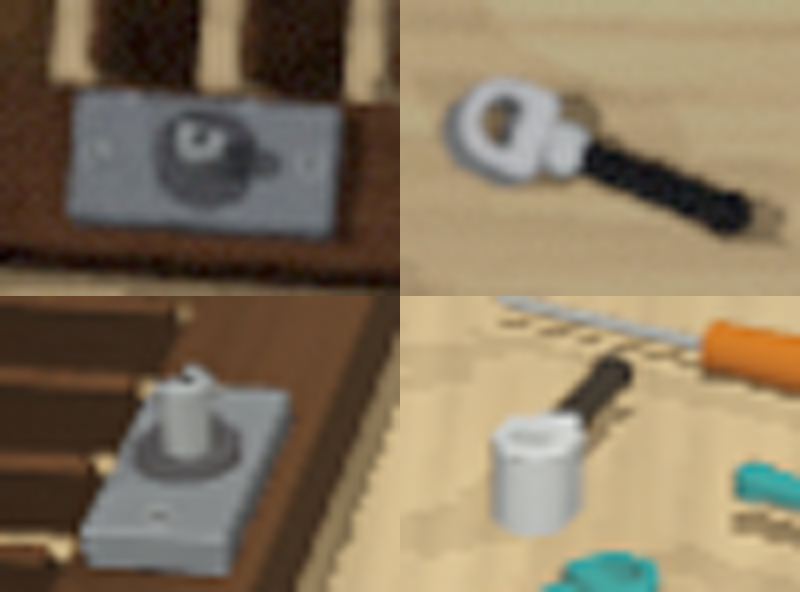

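The crop confirms the choice: aluminium D-bored hub with its bore at about top (422.7,221.3) and a black lever. The spindle stands on its collar at about top (305,147). Next I measure the shutter yaw, louvre tilt and exact centres.

```bash
python3 - <<'E'
from h import *
t=pickle.load(open("top0.pkl","rb"));s=pickle.load(open("side0.pkl","rb"))
hsv=cv2.cvtColor(t["image"],cv2.COLOR_BGR2HSV);W=world(t)
roi=np.zeros((400,640),bool);roi[207:245,410:462]=1
m=roi&(W[...,2]>.025)&(W[...,2]<.06)
P=ray(t,np.argwhere(m&(hsv[...,2]<70))[:,::-1],.033)[:,:2]
d=np.linalg.svd(P-P.mean(0),full_matrices=False)[2][0]; d*=-np.sign(d[1]); yaw=np.arctan2(d[1],d[0])
n=np.array([-d[1],d[0]]);print("lever yaw",yaw,"n",len(P),P.mean(0),"along end",(P@d).max())
H=ray(t,np.argwhere(m&(hsv[...,2]>120)&(hsv[...,1]<60))[:,::-1],.036)[:,:2]
print("hub along",np.percentile(H@d,[0,2,50,98,100]),"across",np.percentile(H@n,[0,2,50,98,100]),"lever across",(P@n).mean())
e=(P@d).max()-.0905
print("centre from lever end",e*d+(P@n).mean()*n,"from bore px",ray(t,[422.7,221.3],.036)[0,:2]+.0028*d)
c=s;print("side hub top", ray(s,[322+(538-400)/8-.5,160+(436-296)/8-.5],.036))
# spindle
print("collar top",ray(t,[280+205/8-.5,127+160/8-.5],.09),"spind tip",ray(t,[280+202/8-.5,127+141/8-.5],.114))
print("side spindle tip",ray(s,[232+183/8-.5,196+(379-296)/8-.5],.114),"collar",ray(s,[232+188/8-.5,196+(452-296)/8-.5],.09))
print("grey tip\n",t["image"][138:152,298:314].mean(2).astype(int))
# louvres
ys=np.deg2rad(-3.93);S=np.array([.652,.0745]);ex=np.array([np.cos(ys),np.sin(ys)]);ey=np.array([-ex[1],ex[0]])
X=(W[...,:2]-S)@ex-.031;Y=(W[...,:2]-S)@ey
print("hist z"); k=(X>20e-3)&(X<.25)&(abs(Y)<.385)&(W[...,2]>0.01)&(W[...,2]<.1)
print(np.histogram(W[k][:,2],bins=np.arange(0,.1,.005)))
q=(X>.1)&(X<.18)&(abs(Y)<.39)&(W[...,2]>.074)
y=np.sort(Y[q]);g=np.split(y,np.nonzero(np.diff(y)>.012)[0]+1);print([(round(i.mean()*1e3,1),round(np.ptp(i)*1e3),len(i)) for i in g])
for lo,hi in((-.4,-.3),(.2,.27),(.27,.33),(.33,.4)):
    q=(X>.05)&(X<.22)&(Y>lo)&(Y<hi)&(W[...,2]>.02)
    print(lo,[(z,np.round(np.percentile(Y[q&(abs(W[...,2]-z)<.004)],[5,50,95])*1e3,1)) for z in(.03,.04,.05,.06,.07,.078) if (q&(abs(W[...,2]-z)<.004)).any()])
E
```

```text
lever yaw -1.9542008959412092 n 87 [ 0.42762804 -0.31046759] along end 0.156429229887916
hub along [0.05012089 0.05185494 0.07466094 0.09324015 0.09444182] across [0.49596129 0.49702686 0.51179924 0.52686207 0.52761274] lever across 0.5127204375809157
centre from lever end [ 0.4508323 -0.252941 ] from bore px [ 0.45174567 -0.25647675]
side hub top [[ 0.45087911 -0.25680801  0.036     ]]
collar top [[0.6540808  0.07274063 0.09      ]] spind tip [[0.65370228 0.07269362 0.114     ]]
side spindle tip [[0.65652085 0.07242417 0.114     ]] collar [[0.65582184 0.0767401  0.09      ]]
grey tip
 [[ 60  64  64  53  49  47  50  82 100  97  92  86  77  74  62  51]
 [ 94  94  92  90  89  90  84  90  89  81  87  83  92 102  85  75]
 [113 106 107 108 104  96  95  96  98  96 102 109 122 123 113 102]
 [113 110 105  98  85  72  63  64  70  76  84  95 109 118 118 116]
 [111 107  93  73 100 113  94  81  73  73  70  72  90 110 117 116]
 [111  96  79  67 121 137 105  83 109 105  81  74  74  93 112 117]
 [111  92  78  76 121 130  84  82 131 129  86  66  63  69 105 116]
 [110  86  73  71 114 131 120 122 132 
[... 1442 characters left out ...]
 [(0.03, array([221.3, 223.5, 227.7])), (0.04, array([224.8, 229. , 233.5])), (0.05, array([231.2, 235.7, 240.1])), (0.06, array([238.7, 242.8, 247.6])), (0.07, array([201.7, 249.4, 258.1])), (0.078, array([200.5, 251.8, 256.6]))]
0.27 [(0.03, array([275. , 278.5, 329.6])), (0.04, array([277.6, 282.8, 288.1])), (0.05, array([284.6, 289.5, 294.2])), (0.06, array([291.9, 296.1, 300.6])), (0.07, array([298.7, 304. , 312. ])), (0.078, array([302.3, 306.9, 310.1]))]
0.33 [(0.03, array([330.1, 332.3, 335.6])), (0.04, array([332.3, 337.7, 380.1])), (0.05, array([338.3, 344.7, 380.4])), (0.06, array([345.7, 351.2, 381. ])), (0.07, array([353.2, 383.6, 397.8])), (0.078, array([356.8, 361.2, 394. ]))]
```

>>> servo_tool(
  commands=[
    [0,0,0,0.8,-0.56,0,0],
    [0,0,0,0.8,-0.56,0,0],
    [0,0,0,0.8,-0.56,0,0],
    [0,0,0,0.8,-0.56,0,0],
  ],
)

```text
clock: 0.5
ee_pos: [0.2717, -0.4804, 0.4037]
ee_rot: [-3.138, -0.002, 0.294]
contact_force: [0.3, -0.4, -0.1]
finger_gap: 0.995
finger_force: 0.0
```

>>> servo_tool(
  commands=[
    [0,0,0,0.8,-0.56,0,0],
    [0,0,0,0.8,-0.56,0,0],
    [0,0,0,0.8,-0.56,0,0],
    [0,0,0,0.8,-0.56,0,0],
  ],
)

```text
clock: 0.9
ee_pos: [0.3624, -0.3664, 0.4042]
ee_rot: [-3.139, -0.001, 0.294]
contact_force: [0.5, -0.4, -0.2]
finger_gap: 0.995
finger_force: 0.0
```

>>> servo_tool(
  commands=[
    [0,0,-0.286,0.8,-0.56,0.6,0],
    [0,0,-0.286,0.8,-0.56,0.6,0],
    [0,0,-0.286,0.8,-0.56,0.6,0],
    [0,0,-0.286,0.8,-0.56,0.6,0],
    [0,0,-0.286,0.8,-0.56,0.6,0],
    [0,0,-0.286,0.8,-0.56,0.6,0],
    [0,0,-0.286,0.8,-0.56,0.6,0],
    [0,0,-0.286,0.8,-0.56,0.6,0],
  ],
)

```text
clock: 1.7
ee_pos: [0.4511, -0.2558, 0.3146]
ee_rot: [-3.141, 0.0, 1.183]
contact_force: [0.2, 0.0, 0.4]
finger_gap: 1.0
finger_force: 0.0
```

```bash
cat >> h.py <<'E'
def rel(x,y,z,yaw):
    from plant import manip
    s=manip.state();p=s["ee_pos"];a=s["ee_rot"][2];d=np.array([x,y,z])-p
    T=np.array([[np.cos(a),np.sin(a),0],[np.sin(a),-np.cos(a),0],[0,0,-1]])
    dy=(yaw-a+np.pi)%(2*np.pi)-np.pi
    print("t",round(s["clock"],2),"pos",p.round(4),"rot",s["ee_rot"].round(3),"F",s["contact_force"].round(1),"M",s["moment"].round(2),"gap",round(s["finger_gap"],3),s["finger_force"])
    print("rz",round(-dy/np.pi,4),"shift",(T@d/.15).round(4))
E
python3 -c "
from h import *
rel(.451,-.256,.181,1.188)"
```

```text
t 1.7 pos [ 0.4511 -0.2558  0.3146] rot [-3.141  0.     1.183] F [0.2 0.  0.4] M [-0.01 -0.01 -0.02] gap 1.0 0.0
rz -0.0015 shift [-1.300e-03 -4.000e-04  8.903e-01]
```

>>> servo_tool(
  commands=[
    [0,0,0,0,0,0.25,0],
    [0,0,0,0,0,0.5,0],
    [0,0,0,0,0,0.7,0],
    [0,0,0,0,0,0.82,0],
    [0,0,0,0,0,0.89,0],
    [0,0,0,0,0,0.89,0],
  ],
  grip_force=50,
)

```text
clock: 2.3
ee_pos: [0.4506, -0.2551, 0.1799]
ee_rot: [-3.139, -0.001, 1.185]
contact_force: [0.5, 0.6, -0.3]
finger_gap: 0.999
finger_force: 0.0
```

>>> servo_tool(
  commands=[
    [0,0,0,0,0,0,120],
    [0,0,0,0,0,0,200],
    [0,0,0,0,0,0,255],
    [0,0,0,0,0,0,255],
    [0,0,0,0,0,0,255],
    [0,0,0,0,0,0,255],
    [0,0,0,0,0,0,255],
    [0,0,0,0,0,0,255],
  ],
  grip_force=50,
)

```text
clock: 3.1
ee_pos: [0.4521, -0.2555, 0.1826]
ee_rot: [3.139, 0.001, 1.187]
contact_force: [-0.0, 0.3, 5.8]
finger_gap: 0.363
finger_force: 50.1
```

>>> servo_tool(
  commands=[
    [0,0,0,0,0,-0.2,255],
    [0,0,0,0,0,-0.5,255],
    [0,0,0,0,0,-0.8,255],
    [0,0,0,0,0,-1.0,255],
    [0,0,0,0,0,-1.0,255],
  ],
)

```text
clock: 3.6
ee_pos: [0.453, -0.2562, 0.3368]
ee_rot: [3.131, 0.003, 1.187]
contact_force: [1.5, -0.5, -2.0]
finger_gap: 0.361
finger_force: 50.3
```

```bash
python3 - <<'E'
from h import *
from plant import manip
rel(.62,.0,.36,2.74)
rel(.655,.0735,.30,2.74)
s=manip.capture("side");t=manip.capture("top")
pickle.dump(s,open("s1.pkl","wb"));pickle.dump(t,open("t1.pkl","wb"))
p=proj(s,[.452,-.256,.17])[0].astype(int);print(p,proj(t,[.452,-.256,.17]))
q=proj(t,[.452,-.256,.17])[0].astype(int)
cv2.imwrite("pics/g.png",np.hstack([crop(s,p[0]-40,p[1]-40,80,80,5),crop(t,q[0]-40,q[1]-40,80,80,5)]))
E
```

```text
t 3.6 pos [ 0.453  -0.2562  0.3368] rot [3.131e+00 3.000e-03 1.187e+00] F [ 1.5 -0.5 -2. ] M [ 0.01 -0.03 -0.02] gap 0.361 50.29695292672841
rz -0.4942 shift [ 2.0004  0.3935 -0.1549]
t 3.6 pos [ 0.453  -0.2562  0.3368] rot [3.131e+00 3.000e-03 1.187e+00] F [ 1.5 -0.5 -2. ] M [ 0.01 -0.03 -0.02] gap 0.361 50.29695292672841
rz -0.4942 shift [2.5421 0.4266 0.2451]
[339 137] [[435.23717374 215.34677584]]
```

View pics/g.png

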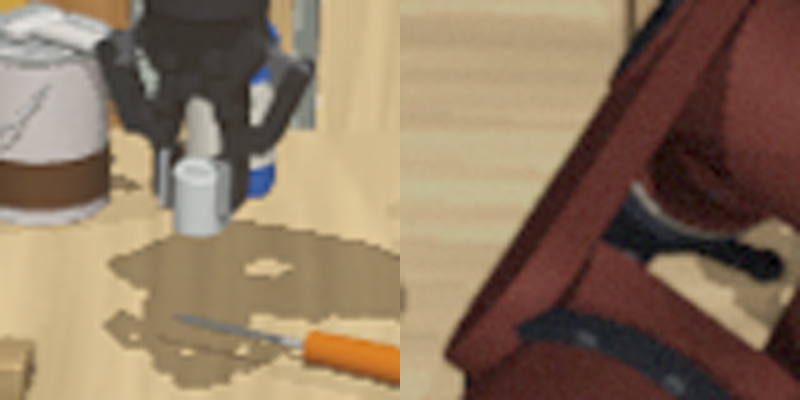

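>>> servo_tool(
  commands=[
    [0,0,0,0.85,0.14,0,255],
    [0,0,0,0.85,0.14,0,255],
    [0,0,0,0.85,0.14,0,255],
    [0,0,0,0.85,0.14,0,255],
  ],
)

```text
clock: 4.1
ee_pos: [0.5186, -0.1413, 0.3278]
ee_rot: [-3.136, -0.002, 1.192]
contact_force: [-0.7, 0.4, -1.5]
finger_gap: 0.364
finger_force: 50.2
```

>>> servo_tool(
  commands=[
    [0,0,0,0.85,0.14,0,255],
    [0,0,0,0.85,0.14,0,255],
    [0,0,0,0.85,0.14,0,255],
    [0,0,0,0.85,0.14,0,255],
  ],
)

```text
clock: 4.5
ee_pos: [0.5859, -0.0319, 0.3285]
ee_rot: [-3.138, -0.0, 1.191]
contact_force: [-0.1, -1.2, -2.6]
finger_gap: 0.36
finger_force: 50.2
```

>>> servo_tool(
  commands=[
    [0,0,-0.49,0.84,0.14,0.1,255],
    [0,0,-0.49,0.84,0.14,0.1,255],
    [0,0,-0.49,0.84,0.14,0.1,255],
    [0,0,-0.49,0.84,0.14,0.1,255],
    [0,0,-0.49,0.84,0.14,0.1,255],
    [0,0,-0.49,0.84,0.14,0.1,255],
    [0,0,-0.49,0.84,0.14,0.1,255],
    [0,0,-0.49,0.84,0.14,0.1,255],
    [0,0,-0.49,0.84,0.14,0.1,255],
    [0,0,-0.49,0.84,0.14,0.1,255],
    [0,0,-0.49,0.84,0.14,0.1,255],
    [0,0,-0.49,0.84,0.14,0.1,255],
  ],
)

```text
clock: 5.7
ee_pos: [0.6512, 0.073, 0.3136]
ee_rot: [-3.139, -0.004, 2.725]
contact_force: [-0.0, 0.3, -1.4]
finger_gap: 0.368
finger_force: 50.2
```

```bash
python3 - <<'E'
from h import *
from plant import manip
rel(.6545,.073,.31,2.72)
s=manip.capture("side");t=manip.capture("top")
pickle.dump(s,open("s2.pkl","wb"));pickle.dump(t,open("t2.pkl","wb"))
print(proj(s,[.6545,.073,.13]),proj(t,[.6545,.073,.15]))
p=proj(s,[.6545,.073,.12])[0].astype(int);q=proj(t,[.6545,.073,.15])[0].astype(int)
print(p,q)
cv2.imwrite("pics/p2.png",np.hstack([crop(s,p[0]-25,p[1]-25,50,50,8),crop(t,q[0]-25,q[1]-25,50,50,8)]))
E
```

```text
t 5.7 pos [0.6512 0.073  0.3136] rot [-3.139 -0.004  2.725] F [-0.   0.3 -1.4] M [0.05 0.01 0.  ] gap 0.368 50.22502492691274
rz 0.0016 shift [-0.0197  0.0091  0.024 ]
[[254.70718399 200.42596511]] [[304.01815518 139.87963719]]
[254 203] [304 139]
```

View pics/p2.png

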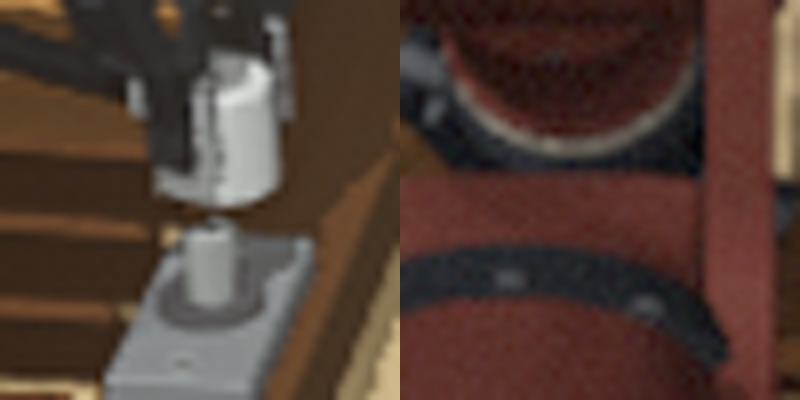

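>>> servo_tool(
  commands=[
    [0,0,0,-0.011,0.005,0.03,255],
    [0,0,0,-0.011,0.005,0.06,255],
    [0,0,0,-0.011,0.005,0.09,255],
    [0,0,0,-0.011,0.005,0.105,255],
    [0,0,0,-0.011,0.005,0.12,255],
    [0,0,0,-0.011,0.005,0.13,255],
  ],
)

```text
clock: 6.4
ee_pos: [0.6541, 0.0748, 0.2965]
ee_rot: [-3.142, -0.0, 2.727]
contact_force: [-1.4, 0.2, 3.6]
finger_gap: 0.363
finger_force: 50.7
```

```bash
python3 -c "
from h import *
rel(.653,.0728,.273,2.72)"
```

```text
t 6.4 pos [0.6541 0.0748 0.2965] rot [-3.142 -0.     2.727] F [-1.4  0.2  3.6] M [-0.05  0.15  0.03] gap 0.363 50.687089931743685
rz 0.0022 shift [ 0.0013 -0.0154  0.1569]
```

>>> servo_tool(
  commands=[
    [0,0,0,0,0,0.03,255],
    [0,0,0.01,0,0,0.03,255],
    [0,0,0.02,0,0,0.03,255],
    [0,0,0.02,0,0,0.03,255],
  ],
)

```text
clock: 6.8
ee_pos: [0.6546, 0.075, 0.2962]
ee_rot: [3.141, 0.001, 2.664]
contact_force: [-6.0, 0.4, 11.2]
finger_gap: 0.362
finger_force: 51.7
```

>>> servo_tool(
  commands=[
    [0,0,-0.01,0,0,0,255],
    [0,0,-0.02,0,0,0,255],
    [0,0,-0.03,0,0,0,255],
    [0,0,-0.04,0,0,0,255],
    [0,0,-0.05,0,0,0,255],
  ],
)

```text
clock: 7.3
ee_pos: [0.6546, 0.0747, 0.2961]
ee_rot: [-3.141, 0.001, 2.822]
contact_force: [-5.0, -1.2, 10.4]
finger_gap: 0.365
finger_force: 51.7
```

>>> servo_tool(
  commands=[
    [0,0,0,0.008,-0.006,0,255],
    [0,0,0,0.008,-0.006,0,255],
    [0,0,0,0.008,-0.006,0,255],
  ],
)

```text
clock: 7.6
ee_pos: [0.6538, 0.0744, 0.2961]
ee_rot: [3.14, 0.004, 2.821]
contact_force: [-2.9, -0.0, 8.5]
finger_gap: 0.362
finger_force: 51.4
```

>>> servo_tool(
  commands=[
    [0,0,0.01,0,0,0,255],
    [0,0,0.02,0,0,0,255],
    [0,0,0.03,0,0,0,255],
    [0,0,0.04,0,0,0,255],
    [0,0,0.05,0,0,0,255],
  ],
)

```text
clock: 8.1
ee_pos: [0.6541, 0.0748, 0.2962]
ee_rot: [3.138, 0.005, 2.663]
contact_force: [-1.2, 1.3, 6.2]
finger_gap: 0.36
finger_force: 51.3
```

>>> servo_tool(
  commands=[
    [0,0,-0.015,0,0,0.02,255],
    [0,0,-0.03,0,0,0.02,255],
    [0,0,-0.045,0,0,0.02,255],
    [0,0,-0.06,0,0,0.02,255],
    [0,0,-0.075,0,0,0.02,255],
    [0,0,-0.09,0,0,0.02,255],
  ],
)

```text
clock: 8.7
ee_pos: [0.6544, 0.0741, 0.2954]
ee_rot: [3.141, 0.007, 2.949]
contact_force: [-3.8, -1.9, 14.9]
finger_gap: 0.361
finger_force: 52.1
```

>>> servo_tool(
  commands=[
    [0,0,-0.015,0,0,0,255],
    [0,0,-0.03,0,0,0,255],
    [0,0,-0.045,0,0,0,255],
    [0,0,-0.06,0,0,0,255],
  ],
)

```text
clock: 9.1
ee_pos: [0.655, 0.0735, 0.2951]
ee_rot: [-3.139, 0.009, 3.137]
contact_force: [-2.8, -3.4, 11.8]
finger_gap: 0.363
finger_force: 51.8
```

```bash
python3 - <<'E'
from h import *
from plant import manip
rel(.653,.0728,.31,2.72)
s=manip.capture("side");t=manip.capture("top")
pickle.dump(s,open("s3.pkl","wb"));pickle.dump(t,open("t3.pkl","wb"))
s2=pickle.load(open("s2.pkl","rb"))
cv2.imwrite("pics/p3.png",np.hstack([crop(s2,238,190,36,36,11),crop(s,238,190,36,36,11)]))
E
```

```text
t 9.1 pos [0.655  0.0735 0.2951] rot [-3.139  0.009  3.137] F [-2.8 -3.4 11.8] M [-0.49  0.31  0.02] gap 0.363 51.7736685363343
rz 0.1328 shift [ 0.013  -0.005  -0.0995]
```

View pics/p3.png

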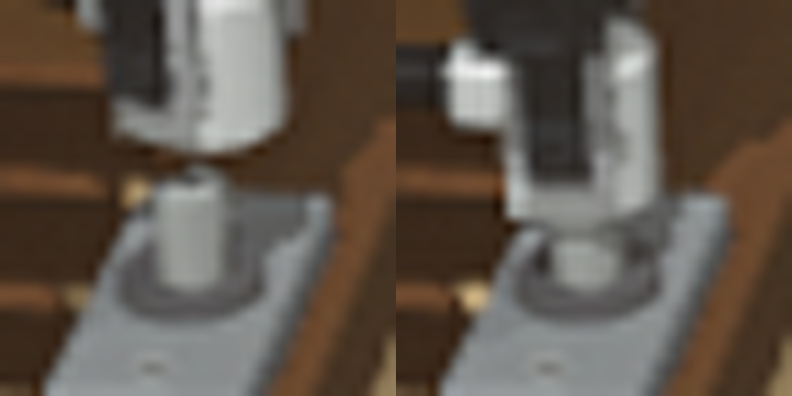

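The hub is centred over the spindle in x (hub middle at u≈583, spindle at u≈586) but stands raised. I'll get the underside height from the depth map.

```bash
python3 - <<'E'
from h import *
s0=pickle.load(open("side0.pkl","rb"));s2=pickle.load(open("s2.pkl","rb"));s3=pickle.load(open("s3.pkl","rb"))
np.set_printoptions(linewidth=200)
W=world(s0);print("spindle col z(mm) y",[(v,(W[v,255]*1e3).round(0).tolist()) for v in range(204,222)])
for n,s,us in(("s2",s2,(256,259)),("s3",s3,(252,255,258))):
    W=world(s)
    for u in us: print(n,u,[(v,(W[v,u,1:]*1e3).round(0).astype(int).tolist(),int(s["image"][v,u].mean())) for v in range(196,216)])
t=pickle.load(open("top0.pkl","rb"));V=world(t)
print("tip z top\n",(V[139:150,299:311,2]*1e3).round(0).astype(int))
E
```

```text
spindle col z(mm) y [(204, [673.0, -13.0, 70.0]), (205, [656.0, 68.0, 114.0]), (206, [654.0, 77.0, 116.0]), (207, [654.0, 77.0, 113.0]), (208, [654.0, 80.0, 112.0]), (209, [655.0, 77.0, 107.0]), (210, [654.0, 81.0, 107.0]), (211, [654.0, 82.0, 105.0]), (212, [654.0, 81.0, 101.0]), (213, [655.0, 81.0, 98.0]), (214, [655.0, 78.0, 94.0]), (215, [655.0, 82.0, 93.0]), (216, [655.0, 83.0, 91.0]), (217, [654.0, 88.0, 91.0]), (218, [653.0, 91.0, 90.0]), (219, [654.0, 87.0, 84.0]), (220, [653.0, 93.0, 85.0]), (221, [653.0, 97.0, 85.0])]
s2 256 [(196, [90, 152], 143), (197, [90, 149], 118), (198, [84, 143], 126), (199, [89, 143], 149), (200, [88, 140], 140), (201, [89, 138], 177), (202, [90, 135], 175), (203, [91, 133], 140), (204, [-15, 69], 57), (205, [70, 115], 99), (206, [72, 113], 115), (207, [78, 114], 172), (208, [77, 111], 146), (209, [77, 108], 142), (210, [76, 104], 142), (211, [81, 104], 142), (212, [80, 101], 143), (213, [81, 99], 143), (214, [78, 94], 143), (215, [82, 93], 140)]
s2 259 [(196, [86, 150], 179), (197, [88, 148], 179), (198, [90, 147], 180), (199, [87, 142], 180), (20
[... 1590 characters left out ...]
(210, [45, 86], 86), (211, [57, 90], 90), (212, [64, 91], 90), (213, [73, 94], 98), (214, [76, 93], 100), (215, [77, 90], 101)]
tip z top
 [[ 85  84  86  70  68  66  71  68  72  66  70  64]
 [ 85  80  86  91  85  84  88  85  84  88  83  86]
 [ 86  84  86  89  90  90  92  91  90  86  83  90]
 [ 89  87  92  90  92  89  90  90  91  90  94  86]
 [ 83  92  92 111 111 113  91  93  92  88  87  85]
 [ 91  89 112 112 116 114 115 113 115  89  87  87]
 [ 93  90 111 111 112 114 114 118 112  92  93  90]
 [ 84  89  92 113 116 113 114 113 110  87  86  91]
 [ 93  90  88 109 108 113 111 109 104  89  90  89]
 [ 90  91  91  96 104 106 106  93  92  89  90  90]
 [ 91  92  88  95  90  94  94  92  93  91  90  93]]
```

>>> servo_tool(
  commands=[
    [0,0,0,0.004,-0.005,0,255],
    [0,0,0.008,0.004,-0.005,0.01,255],
    [0,0,0.016,0.004,-0.005,0.01,255],
    [0,0,0.024,0.004,-0.005,0.01,255],
    [0,0,0.032,0.004,-0.005,0.01,255],
    [0,0,0.04,0.004,-0.005,0.01,255],
    [0,0,0.048,0.004,-0.005,0.01,255],
  ],
)

```text
clock: 9.9
ee_pos: [0.6554, 0.0737, 0.2927]
ee_rot: [3.139, 0.013, 2.983]
contact_force: [4.6, 1.1, 6.3]
finger_gap: 0.358
finger_force: 51.1
```

>>> servo_tool(
  commands=[
    [0,0,0.008,0,0,0,255],
    [0,0,0.016,0,0,0,255],
    [0,0,0.024,0,0,0,255],
    [0,0,0.032,0,0,0,255],
    [0,0,0.04,0,0,0,255],
  ],
)

```text
clock: 10.4
ee_pos: [0.6551, 0.0735, 0.2913]
ee_rot: [3.138, 0.013, 2.857]
contact_force: [7.0, -0.1, 1.8]
finger_gap: 0.362
finger_force: 50.6
```

>>> servo_tool(
  commands=[
    [0,0,0,-0.008,0.002,0.01,255],
    [0,0,0,-0.008,0.002,0.02,255],
    [0,0,0,-0.008,0.002,0.03,255],
    [0,0,0,-0.008,0.002,0.04,255],
  ],
)

```text
clock: 10.8
ee_pos: [0.6559, 0.073, 0.2845]
ee_rot: [3.14, 0.01, 2.858]
contact_force: [6.6, -1.4, 3.0]
finger_gap: 0.361
finger_force: 50.7
```

>>> servo_tool(
  commands=[
    [0,0,0,-0.008,0.001,0.015,255],
    [0,0,0,-0.008,0.001,0.03,255],
    [0,0,0,-0.008,0.001,0.045,255],
    [0,0,0,-0.008,0.001,0.06,255],
    [0,0,0,-0.008,0.001,0.075,255],
    [0,0,0,-0.008,0.001,0.085,255],
  ],
)

```text
clock: 11.4
ee_pos: [0.6567, 0.0728, 0.2726]
ee_rot: [3.141, 0.007, 2.859]
contact_force: [1.2, -1.5, 13.3]
finger_gap: 0.365
finger_force: 51.9
```

>>> servo_tool(
  commands=[
    [0,0,0,0,0,0,255],
    [0,0,0,0,0,0,255],
    [0,0,0,0,0,0,255],
    [0,0,0.025,0,0,0,255],
    [0,0,0.05,0,0,0,255],
    [0,0,0.075,0,0,0,255],
    [0,0,0.1,0,0,0,255],
    [0,0,0.125,0,0,0,255],
    [0,0,0.15,0,0,0,255],
  ],
)

```text
clock: 12.3
ee_pos: [0.6571, 0.0723, 0.2726]
ee_rot: [3.137, 0.009, 2.385]
contact_force: [4.6, -3.4, 7.3]
finger_gap: 0.362
finger_force: 51.2
```

>>> servo_tool(
  commands=[
    [0,0,0.025,-0.006,0,0.01,255],
    [0,0,0.05,-0.006,0,0.01,255],
    [0,0,0.075,-0.006,0,0.01,255],
    [0,0,0.1,-0.006,0,0.01,255],
    [0,0,0.125,-0.006,0,0.01,255],
    [0,0,0.15,-0.006,0,0.01,255],
  ],
)

```text
clock: 12.9
ee_pos: [0.6572, 0.0717, 0.2726]
ee_rot: [3.137, 0.005, 1.914]
contact_force: [-0.5, -4.1, 14.4]
finger_gap: 0.356
finger_force: 52.2
```

```bash
python3 -c "
from h import *
rel(.656,.072,.272,1.30)"
```

```text
t 12.9 pos [0.6572 0.0717 0.2726] rot [3.137 0.005 1.914] F [-0.5 -4.1 14.4] M [-0.66  0.28  0.23] gap 0.356 52.17355828579457
rz 0.1956 shift [ 0.0045 -0.0068  0.0041]
```

>>> servo_tool(
  commands=[
    [0,0,0.025,-0.004,-0.004,0,255],
    [0,0,0.05,-0.004,-0.004,0,255],
    [0,0,0.075,-0.004,-0.004,0,255],
    [0,0,0.1,-0.004,-0.004,0,255],
    [0,0,0.125,-0.004,-0.004,0,255],
    [0,0,0.15,-0.004,-0.004,0,255],
  ],
)

```text
clock: 13.5
ee_pos: [0.6565, 0.0713, 0.2726]
ee_rot: [3.137, 0.002, 1.443]
contact_force: [-2.1, -3.4, 15.9]
finger_gap: 0.364
finger_force: 52.2
```

```bash
python3 -c "
from h import *
rel(.656,.072,.272,1.30)"
```

```text
t 13.5 pos [0.6565 0.0713 0.2726] rot [3.137e+00 2.000e-03 1.443e+00] F [-2.1 -3.4 15.9] M [-0.47  0.48  0.21] gap 0.364 52.215592801367166
rz 0.0456 shift [ 0.0043 -0.0038  0.0038]
```

>>> servo_tool(
  commands=[
    [0,0,0.02,-0.003,-0.003,0,255],
    [0,0,0.035,-0.003,-0.003,0,255],
    [0,0,0.05,-0.003,-0.003,0,255],
    [0,0,0.05,-0.003,-0.003,0,255],
  ],
)

```text
clock: 13.9
ee_pos: [0.656, 0.0711, 0.2725]
ee_rot: [3.136, -0.0, 1.288]
contact_force: [-1.9, -1.8, 14.8]
finger_gap: 0.362
finger_force: 52.2
```

```bash
python3 -c "
from h import *
rel(.656,.072,.272,1.20)"
```

```text
t 13.9 pos [0.656  0.0711 0.2725] rot [ 3.136 -0.     1.288] F [-1.9 -1.8 14.8] M [-0.33  0.35  0.03] gap 0.362 52.21935566078173
rz 0.0279 shift [ 0.0056 -0.002   0.0036]
```

>>> servo_tool(
  commands=[
    [0,0,0.015,0,0,0,255],
    [0,0,0.03,0,0,0,255],
    [0,0,0.045,0,0,0,255],
  ],
)

```text
clock: 14.2
ee_pos: [0.6558, 0.0712, 0.2726]
ee_rot: [3.137, 0.0, 1.148]
contact_force: [-2.5, -1.3, 15.8]
finger_gap: 0.36
finger_force: 52.3
```

```bash
python3 - <<'E'
from h import *
from plant import manip
rel(.656,.072,.272,1.20)
s=manip.capture("side");t=manip.capture("top")
pickle.dump(t,open("t4.pkl","wb"))
cv2.imwrite("pics/p4.png",np.hstack([cv2.resize(s["image"][110:360,0:320],(400,312)),cv2.resize(t["image"][0:200,140:480],(400,312))]))
W=world(t);ys=np.deg2rad(-3.93);S=np.array([.6545,.0725]);ex=np.array([np.cos(ys),np.sin(ys)]);ey=np.array([-ex[1],ex[0]])
X=(W[...,:2]-S)@ex-.031;Y=(W[...,:2]-S)@ey
q=(X>.03)&(X<.25)&(Y>.2)&(Y<.38)&(W[...,2]>.01)&(W[...,2]<.1);print(np.histogram(W[q][:,2],bins=np.arange(0,.1,.005))[0])
E
```

```text
t 14.2 pos [0.6558 0.0712 0.2726] rot [3.137 0.    1.148] F [-2.5 -1.3 15.8] M [-0.27  0.61  0.64] gap 0.36 52.33971509929688
rz -0.0167 shift [ 0.0056 -0.0008  0.0038]
[   0    0    0    0    0    0    0    0   14  514 1961 1659  182    7
    3    0    0    0    0]
```

View pics/p4.png

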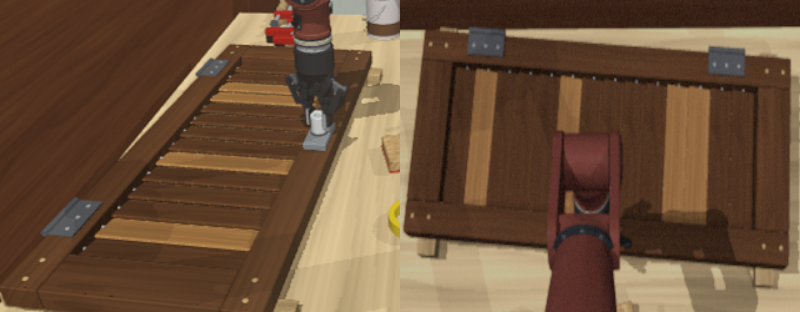

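The louvres now lie flat and shut. The hub is down on its collar, and the turning moment rose to 0.64 Nm, so the stop is reached. I'll press once more, unload and let go.

>>> servo_tool(
  commands=[
    [0,0,0.015,0,0,0,255],
    [0,0,0.015,0,0,0,255],
    [0,0,0.015,0,0,0,255],
    [0,0,-0.01,-0.002,0,-0.01,255],
    [0,0,-0.01,-0.002,0,-0.015,255],
    [0,0,-0.01,-0.002,0,-0.015,255],
  ],
)

```text
clock: 14.9
ee_pos: [0.6555, 0.0711, 0.2726]
ee_rot: [3.137, -0.001, 1.179]
contact_force: [2.0, -0.8, 7.9]
finger_gap: 0.361
finger_force: 51.4
```

>>> servo_tool(
  commands=[
    [0,0,0,0,0,0,180],
    [0,0,0,0,0,0,80],
    [0,0,0,0,0,0,0],
    [0,0,0,0,0,0,0],
    [0,0,0,0,0,0,0],
    [0,0,0,0,0,0,0],
  ],
  grip_force=20,
)

```text
clock: 15.5
ee_pos: [0.6538, 0.0713, 0.269]
ee_rot: [-3.14, 0.001, 1.178]
contact_force: [0.3, -0.3, -0.3]
finger_gap: 0.994
finger_force: 0.0
```

>>> servo_tool(
  commands=[
    [0,0,0,0,0,-0.1,0],
    [0,0,0,0,0,-0.3,0],
    [0,0,0,0,0,-0.6,0],
    [0,0,0,0,0,-0.9,0],
    [0,0,0,0,0,-0.9,0],
  ],
)

```text
clock: 16.0
ee_pos: [0.6566, 0.0713, 0.4162]
ee_rot: [3.125, -0.007, 1.178]
contact_force: [0.6, 0.1, 0.2]
finger_gap: 1.001
finger_force: 0.0
```

>>> servo_tool(
  commands=[
    [0,0,0,-1.0,-0.5,0,0],
    [0,0,0,-1.0,-0.5,0,0],
    [0,0,0,-1.0,-0.5,0,0],
    [0,0,0,-1.0,-0.5,0,0],
    [0,0,0,-1.0,-0.5,0,0],
    [0,0,0,-1.0,-0.5,0,0],
  ],
)

```text
clock: 16.6
ee_pos: [0.528, -0.0386, 0.4057]
ee_rot: [3.139, -0.001, 1.177]
contact_force: [0.1, -0.4, 0.0]
finger_gap: 0.999
finger_force: 0.0
```

```bash
python3 - <<'E'
from h import *
from plant import manip
s=manip.capture("side");t=manip.capture("top");print(manip.state()["ee_pos"])
cv2.imwrite("pics/p5.png",np.hstack([crop(s,222,180,60,60,6),crop(t,280,110,60,60,6)]))
W=world(s);v,u=np.nonzero((W[...,0]>.62)&(W[...,0]<.69)&(abs(W[...,1]-.0725)<.04)&(W[...,2]>.1)&(W[...,2]<.2))
print("hub top z",np.percentile(W[v,u,2],[50,90,98]))
W=world(t);q=(abs(W[...,0]-.6545)<.04)&(abs(W[...,1]-.0725)<.04)&(W[...,2]>.115)&(W[...,2]<.2);print(np.percentile(W[q][:,2],[10,50,90,98]),W[q].mean(0))
ys=np.deg2rad(-3.93);S=np.array([.6545,.0725]);ex=np.array([np.cos(ys),np.sin(ys)]);ey=np.array([-ex[1],ex[0]])
X=(W[...,:2]-S)@ex-.031;Y=(W[...,:2]-S)@ey
for a in((.2,.38),(-.38,-.2)):
    q=(X>.03)&(X<.25)&(Y>a[0])&(Y<a[1])&(W[...,2]>.01)&(W[...,2]<.1);print(np.histogram(W[q][:,2],bins=np.arange(0.03,.09,.005))[0])
E
```

```text
[ 0.52850967 -0.03802067  0.40532939]
hub top z [0.12025438 0.12652018 0.12782973]
[0.11762773 0.12366801 0.12730027 0.12876473] [0.64826767 0.06279592 0.1232329 ]
[   0    0   10  501 1936 1682  203    5    5    0    0]
[   9   23   60  813 1965 1372  160   42   12    1    0]
```

View pics/p5.png

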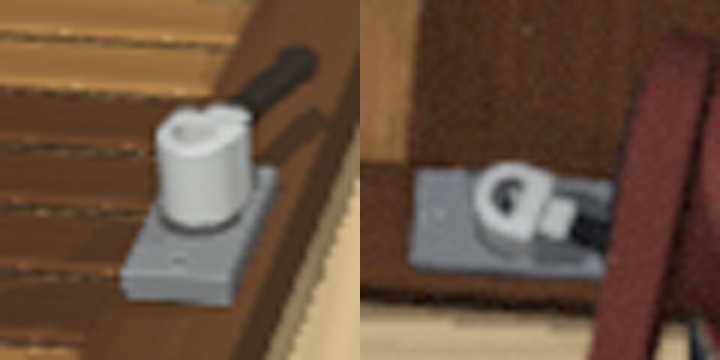

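The hub is down on the collar (top at about 0.127 m, where 0.126 is expected), the lever points along the stile to the right, and the louvres lie flat. The gripper is clear.

```bash
python3 -c "
from plant import manip
print(manip.close_job())"
```

```text
the job is handed in; nothing more can be done
None
```

The lever handle is fully home on the spindle and turned clockwise to the stop with the louvres shut, the gripper has let go and moved clear, and the job is handed in; no verdict came back.

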